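# Size a steel pin in a step ring gauge

### The arm

A 6-joint arm with a two-finger parallel gripper is mounted at the origin on the work surface. World frame = base frame: x ahead of the robot, y to its left, z up, the work surface at z = 0. Lengths are in m, angles in degrees, forces in N, time in s.
With the tool pointing down it reaches from about 0.25 to 0.725 m from the base axis. Payload 9.7 kg.
Tool frame: the origin (TCP) lies at the very end of the fingers, on their centre line; the grasp point (between the pads) lies 19 mm behind it (bot.grip_point_offset is the distance from the TCP to the grasp point, in m); y points along the fingers, x is the direction in which the jaws open and shut, and the axes are right-handed (so a half turn about y gives the same grasp; the last joint's range is limited). The gripper opens to 85 mm and grips with 20 to 120 N. Pads are 22 mm wide; open, the fingers measure 114 mm over their backs; the gripper's body (76 mm by 85 mm) begins 54 mm behind the grasp point. The pads swing forward as they close: fully open they stand 13 mm farther back than shut.
Start: joints at [64.515, 4.979, 10.078, 95.1, 0, 90], TCP at [0.237, 0.496, 0.231] pointing down, gripper open.
Joint ranges: [-179.16, 179.16], [-48.56, 103.87], [-65.8, 70.77], [-126.05, 130.52], [-82.76, 87.17], [-180, 180]. Speed limits (degrees/s): [127.2, 127.2, 147.25, 180, 180, 180].

### API

Orientations are given as [roll, pitch, yaw] about the fixed x, y, z axes, in that order (R = Rz(yaw) Ry(pitch) Rx(roll)).
In Python, from workcell import bot gives the robot as it stands.
- The arm moves only by the shell command python3 -m inch 'ROWS' [FORCE]. ROWS is JSON, a list of rows, each a list of 3 entries, a list of its own where there are three numbers: the shift along the tool's x, y, z in mm, then the turn, a rotation vector about the tool's x, y, z in rad, then the finger opening in mm, from 0 to 85.4. In form: [[[x, y, z], [ax, ay, az], grip], ...]. A call has 1 to 20 rows; each row is the pose to reach, as a shift and turn from the pose measured when the call began, along the tool's axes at that moment; what a row does not reach only later rows make up. A row lasts 1/10 s, in which the tool goes at most 50 mm and 8.59 degrees, less where a joint would pass 70% of its speed; a pose out of reach is approached as far as the arm can. A call with a gripper value outside its range is refused whole. The fingers move at their own pace and stop on an object; FORCE is the grip in N (left out, the last holds). Time passes only in rows, so rows that repeat a pose let the fingers close. It gives the time, the measured TCP pose, the force and the opening at its end, in the units of the state.
- bot.get_obs(): the state, without advancing time (a new reading comes with each control period).
- bot.camera(name): name is "side" or "top"; returns a dict with "frame" (480x640x3 uint8, red, green, blue), "mtx" (3x3 intrinsics, pixels), "origin" and "orientation" of the camera in the world. Camera axes: x right, y down, z forward; pixel columns grow to the right and rows downward; lengths in m; the calibration is good to about 2 mm. A picture is of the moment at which its call begins. There is no depth.
- bot.job_done(): hands the job in, once; it reports no verdict.
Trained networks look in a picture, given as the dict that the camera call returned (one of the last four; its "shot" number tells which), for a name from the list of things; names that differ only in an ending like _2 or _b are one class to them, and where a whole thing is asked for, a point or a joint stands for the part that bears it (a point fixed in the world has none). Each returns a list of dicts, best first, with "confidence" (0 to 1); they miss things now and then, are a little off and sometimes report something else, mostly with a low value. They report only what shows in the picture. A call takes as long as a camera call.
- bot.search_frame(picture, name): "box" ([left, top, right, bottom] in pixels, round what is visible of it).
- bot.cut_out(picture, name): "region" (480x640 bool, what is visible of it) and "box" ([left, top, right, bottom] in pixels, round what is visible of it).
The state is a dict: "time": time; "q": joint angles; "qd": joint speeds; "joint_efforts": joint torques, N m; "ee_pos": TCP position; "tcp_rot": TCP orientation; "wrist_force": force on the tool from outside, world axes, zero at the start; "torque": the same for the moment, N m; "opening": finger opening in m.
Only numpy, scipy, OpenCV 4.12 (cv2) and the standard library are available. Lean on these libraries where they do the work, as an engineer would, in place of code of your own. Each camera call takes 0.05 s, during which the arm holds its last target. There are 200 camera calls.

### The job

Check the size of the steel pin standing in the wooden block: lift it out, lower it upright into the step gauge through its rings from the largest at the top downwards, feeling it past the crooked one, until it rests fully home on the one ring that is too small for it, and leave it standing there. Work gently: never force the pin against the gauge and never let it drop. Leave the jar, the wrench and the tray where they are.

Things in the scene. Friction and masses are not known exactly. Their poses are not given: they have to be found in the camera images.
- pin_center (a point): Centre (half-way up) of the plain round steel pin, 26 mm in diameter and 170 mm long, 0.25 to 0.5 kg, with a 0.5 mm chamfer at its foot; it starts upright in the hole of the wooden block. Its z axis runs along the pin, up.
- pin_tip (a point): Centre of the pin's lower end face, 85 mm below its centre; z along the pin, up.
- block: Fixed wooden block 90 x 90 x 40 mm with a round hole 32 mm wide and 30 mm deep in the middle of its top; the pin stands on the hole's floor, 10 mm above the bench. Origin: centre of the underside, on the bench.
- gauge: Step gauge, fixed on the bench: base plate 120 x 160 x 14 mm, a post and four level steel rings one under another, each 62 mm outside and 8 mm thick. Bores from the top down: 44, 38, 29, 20 mm, so the 26 mm pin passes three and the lowest stops it. Origin: on the bench, on the vertical axis of the top ring; z up.
- gauge_mouth (a point): Centre of the top ring's upper face, 135 mm above the bench. The second and the fourth ring are exactly under it; the third was clamped crookedly by hand, so its centre lies 4.5 mm off the axis, in a direction that is unknown and new every time. It is level and rigidly held, so the pin must be felt into it.
- gauge_post (a point): Top of the gauge's post (24 x 20 mm), 76 mm to the gauge's own +y from the rings' axis and 140 mm above the bench; the clamps on it reach 138 mm. The upper faces of the four rings lie 135, 105, 75 and 38 mm above the bench.
- jar: Bystander: closed glass jar, 70 mm wide, 90 mm tall, standing on the bench; origin at the centre of its underside.
- wrench: Bystander: steel wrench about 160 mm long, lying on the bench.
- tray: Bystander: open black plastic tray 120 x 160 x 45 mm on the bench; origin at the centre of its underside.

How it is judged (in metres and radians):
On the way, in this order (a step that is already met when the one before it is completed fails the run):
1. the pin's foot is inside the top ring, the pin upright (z of pin_tip in the frame of gauge below 0.131 m and horizontal distance between pin_tip and gauge below 0.014 m and angle between pin_center's own z axis and vertical below 0.25 rad), for 0.03 s.
2. the pin's foot is past the second ring (z of pin_tip in the frame of gauge below 0.094 m and horizontal distance between pin_tip and gauge below 0.014 m), for 0.03 s.
At the end, for the whole second after the job is handed in: The pin stands within 0.2 rad of upright through the first three rings, its foot resting on the fourth ring (33 to 45 mm above the bench and within 14 mm of the gauge's axis), at rest and let go; the bystanders are within 30 mm of where they began (z of pin_tip in the frame of gauge between 0.033 and 0.045 m and horizontal distance between pin_tip and gauge below 0.014 m and angle between pin_center's own z axis and vertical below 0.2 rad and linear speed of pin below 0.02 m/s and contact force between pin and gauge above 1 N); the robot touches nothing.
It fails at once if the pin is pressed against the gauge with more than 40 N (contact force between pin and gauge above 40 N).
It fails at once if the pin drops in the gauge (faster than 0.3 m/s) (linear speed of pin above 0.3 m/s and horizontal distance between pin_tip and gauge below 0.03 m).
It fails at once if a bystander is moved more than 30 mm (distance of any of jar, wrench, tray from where it was at the start of the episode above 0.03 m).
It also fails if it takes over 72 s, if anything falls off the work surface, if the arm or the gripper's body presses on something with over 40 N, if the wrist force passes 120 N, or if a joint passes its speed limit or range.

## Working session

There is one attempt and no reset: what is moved stays moved. The work goes in short steps, Python scripts to look and compute and a shell command to move; the robot and the scene stay as the last step left them, time stands still between calls to the robot, and variables do not carry over. Pictures are saved under pics/ and viewed, about 8 in all and at most 12, crops included, and the job is handed in when it is done.

```bash
mkdir -p pics; ls; cat > h.py <<'E'
import numpy as np, cv2
from workcell import bot
from scipy.spatial.transform import Rotation as R
def cam(name):
    return bot.camera(name)
def Rc(c):
    o=np.array(c["orientation"],float)
    if o.shape==(3,3): return o
    return R.from_euler('xyz',o,degrees=True).as_matrix()
def pix(c,p):
    v=Rc(c).T@(np.array(p)-np.array(c["origin"])); u=np.array(c["mtx"])@v; return u[:2]/u[2]
def onz(c,uv,z):
    d=Rc(c)@np.linalg.inv(np.array(c["mtx"]))@np.array([uv[0],uv[1],1.]); o=np.array(c["origin"]); return o+d*(z-o[2])/d[2]
E
python3 - <<'E'
from h import *
o=bot.get_obs(); print(o)
ims=[]
for n in("top","side"):
    c=cam(n); print(n,c["origin"],c["orientation"],c["mtx"])
    cv2.imwrite(f"pics/{n}0.png",c["frame"][:,:,::-1])
    for t in("pin_center","block","gauge","gauge_mouth","gauge_post","jar","wrench","tray"):
        try:
            r=bot.search_frame(c,t); print(t,[(np.round(x["box"],0).tolist(),round(x["confidence"],2)) for x in r[:2]])
        except Exception as e: print(t,e)
E
```

```text
pics
{'time': 0.0, 'q': array([ 6.45127924e+01,  5.01154158e+00,  1.00323055e+01,  9.50969881e+01,
       -2.33597434e-04,  9.00004476e+01]), 'qd': array([ 0.02450513,  0.03000318,  0.01779895, -0.00169526, -0.09021623,
        0.12900173]), 'joint_efforts': array([ 4.12483321e-03, -5.20397401e+01,  4.64795494e+01,  1.66510121e-02,
        2.16655280e-04, -1.48830929e-05]), 'ee_pos': array([0.2365755 , 0.49627327, 0.23055957]), 'tcp_rot': array([-9.00002342e+01,  7.62242614e-02,  6.45123448e+01]), 'wrist_force': array([ 0.84466613, -0.09545756, -1.12337983]), 'torque': array([ 0.01476473,  0.0016191 , -0.00734278]), 'opening': 0.08559002425532496}
top [0.52338973 0.01451452 1.25510509] [-1.74989456e+02  1.32793045e-01 -8.92438531e+01] [[546.03667362   0.         330.22575434]
 [  0.         546.03667362 247.53187798]
 [  0.           0.           1.        ]]
pin_center [([407.0, 262.0, 428.0, 278.0], 0.71)]
block [([386.0, 246.0, 443.0, 298.0], 0.72), ([405.0, 261.0, 423.0, 277.0], 0.43)]
gauge [([209.0, 258.0, 286.0, 315.0], 0.97)]
gauge_mouth [([205.0, 261.0, 288.0, 314.0], 0.76)]
gauge_post [([207.0, 261.0, 287.0, 317.0], 0.94)]
jar [([307.0, 180.0, 337.0, 214.0], 0.82)]
wrench [([490.0, 243.0, 511.0, 325.0], 0.92), ([97.0, 288.0, 181.0, 345.0], 0.5)]
tray [([96.0, 285.0, 179.0, 345.0], 0.74)]
side [ 0.20794189 -0.64997121  1.08371881] [-141.50654044   -0.68975919  -29.30371618] [[529.06949401   0.         314.00602101]
 [  0.         529.06949401 249.24299701]
 [  0.           0.           1.        ]]
pin_center [([344.0, 291.0, 361.0, 335.0], 0.88)]
block [([326.0, 308.0, 368.0, 356.0], 0.61)]
gauge []
gauge_mouth [([229.0, 182.0, 296.0, 266.0], 0.9)]
gauge_post [([328.0, 310.0, 370.0, 357.0], 0.42)]
jar [([351.0, 216.0, 376.0, 256.0], 0.97)]
wrench []
tray [([171.0, 152.0, 237.0, 213.0], 0.96)]
```

View both.

```bash
python3 - <<'E'
import cv2
t=cv2.imread('pics/top0.png')[160:360,80:530]; s=cv2.imread('pics/side0.png')[120:380,140:420]
cv2.imwrite('pics/a.png',cv2.resize(t,None,fx=1.75,fy=1.75)); cv2.imwrite('pics/b.png',cv2.resize(s,None,fx=2.3,fy=2.3,interpolation=cv2.INTER_CUBIC))
E
```

```text
(no output)
```

View pics/a.png

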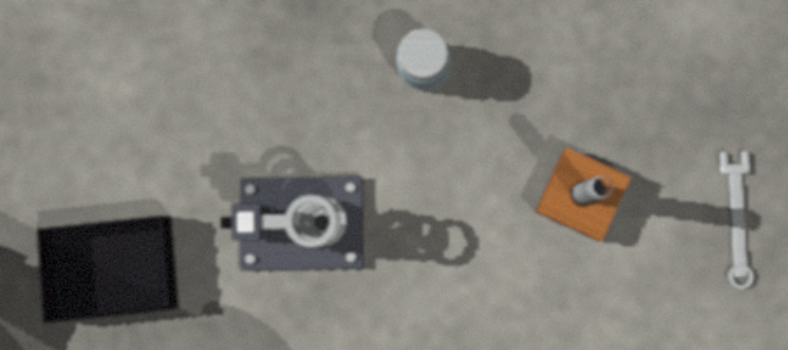

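View pics/b.png

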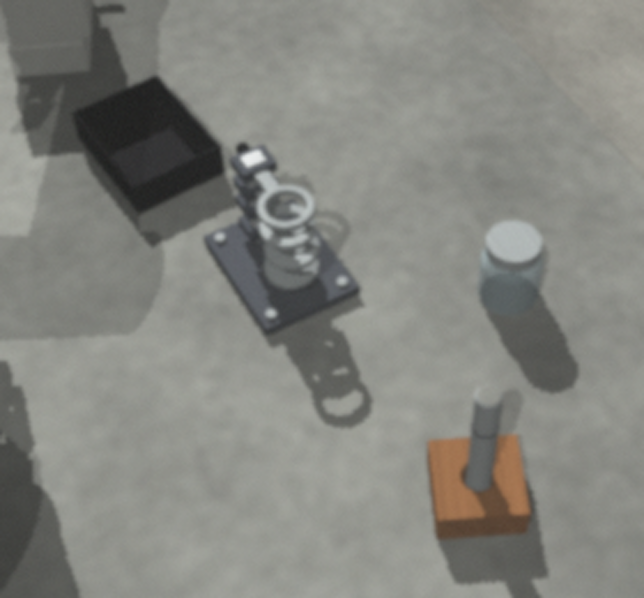

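```bash
python3 - <<'E'
from h import *
T=cam("top");S=cam("side")
for n,a,b,z in(("ring",(260.6,286.3),(264.3,210),.135),("post",(220,286.9),(250.5,188.3),.14),("block",(413.7,271.7),(348,328),.04),("pintop",(421.5,267),(352.2,291.3),.18)):
    print(n,onz(T,a,z).round(4),onz(S,b,z).round(4))
j=onz(T,(322,192),.09);print("jar",j)
# ring fit by bright mask in upscaled hires
for n,c in(("top",T),("side",S)):
    for t in("pin_center","gauge"):
        r=bot.cut_out(c,t)
        for x in r[:1]:
            m=x["region"];v,u=np.nonzero(m);print(n,t,x["confidence"],x["box"],u.mean().round(1),v.mean().round(1))
E
```

```text
ring [0.54   0.1599 0.135 ] [0.5409 0.1668 0.135 ]
post [0.5377 0.242  0.14  ] [0.5412 0.2455 0.14  ]
block [ 0.5783 -0.1676  0.04  ] [ 0.5813 -0.1671  0.04  ]
pintop [ 0.5815 -0.162   0.18  ] [ 0.584  -0.1626  0.18  ]
jar [0.74573422 0.03792941 0.09      ]
top pin_center 0.74 [407.4, 261.8, 421.2, 278.4] 416.2 268.8
top gauge 0.74 [491.5, 247.5, 510.0, 318.2] 501.4 280.6
side pin_center 0.65 [344.2, 291.2, 359.1, 334.5] 350.0 313.7
side gauge 0.87 [228.0, 180.8, 299.0, 265.0] 260.8 227.7
```

```bash
python3 -m inch '[[[-45,0,-60],[0,0.14,0],85],[[-89,0,-119],[0,0.28,0],85],[[-134,0,-179],[0,0.42,0],85],[[-179,0,-238],[0,0.56,0],85],[[-223,0,-298],[0,0.7,0],85],[[-268,0,-357],[0,0.84,0],85],[[-313,0,-417],[0,0.98,0],85],[[-357,0,-476],[0,1.126,0],85],[[-402,0,-536],[0,1.126,0],85],[[-446.5,0,-595.5],[0,1.126,0],85],[[-446.5,0,-595.5],[0,1.126,0],85],[[-446.5,0,-595.5],[0,1.126,0],85],[[-446.5,0,-595.5],[0,1.126,0],85],[[-446.5,0,-595.5],[0,1.126,0],85],[[-446.5,0,-595.5],[0,1.126,0],85],[[-446.5,0,-595.5],[0,1.126,0],85],[[-446.5,0,-595.5],[0,1.126,0],85],[[-446.5,0,-595.5],[0,1.126,0],85]]' 60
python3 - <<'E'
from h import *
o=bot.get_obs(); print(o["q"].round(1),o["wrist_force"])
S=cam("side");T=cam("top")
r=bot.cut_out(T,"pin_center")
print([(x["box"],x["confidence"]) for x in r])
print(pix(S,o["ee_pos"]),pix(T,o["ee_pos"]))
a=S["frame"][210:370,270:430,::-1]
cv2.imwrite("pics/c.png",cv2.resize(a,None,fx=3.7,fy=3.7,interpolation=cv2.INTER_CUBIC))
E
```

```text
time: 3.0
ee_pos: [0.5818, -0.1621, 0.2315]
tcp_rot: [-90.0, 0.0, 0.0]
wrist_force: [0.5, 0.3, 0.8]
opening: 0.0851
[-15.6  12.6  18.7  96.1   0.   74.4] [0.53336782 0.28967363 0.82871865]
[([408.0, 263.2, 418.7, 277.1], 0.64)]
[352.92534202 276.97928832] [426.06365591 265.39262349]
```

View pics/c.png

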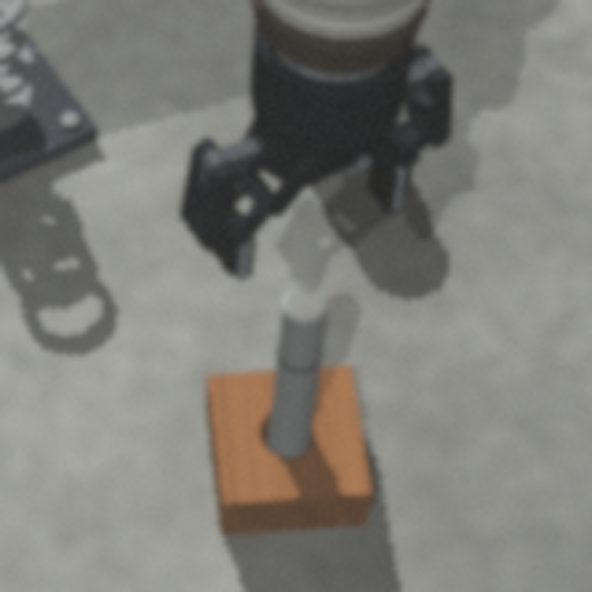

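```bash
python3 -m inch '[[[0,30,0],[0,0,0],85],[[0,60,0],[0,0,0],85],[[0,85,0],[0,0,0],60],[[0,91,0],[0,0,0],50],[[0,91,0],[0,0,0],40],[[0,91,0],[0,0,0],20],[[0,91,0],[0,0,0],20],[[0,91,0],[0,0,0],20],[[0,91,0],[0,0,0],20],[[0,91,0],[0,0,0],20],[[0,91,0],[0,0,0],20],[[0,91,0],[0,0,0],20]]' 45
```

```text
time: 4.35
ee_pos: [0.5827, -0.1618, 0.143]
tcp_rot: [-90.0, -0.2, 0.1]
wrist_force: [-0.2, 0.6, 7.8]
opening: 0.0247
```

```bash
python3 -m inch '[[[0,-10,0],[0,0,0],20],[[0,-25,0],[0,0,0],20],[[0,-50,0],[0,0,0],20],[[0,-80,0],[0,0,0],20],[[0,-110,0],[0,0,0],20],[[0,-140,0],[0,0,0],20],[[0,-155,0],[0,0,0],20],[[0,-160,0],[0,0,0],20],[[0,-160,0],[0,0,0],20],[[0,-160,0],[0,0,0],20],[[0,-160,0],[0,0,0],20]]'
python3 - <<'E'
from h import *
o=bot.get_obs(); print(o["wrist_force"],o["torque"])
for n in("side","top"):
    c=cam(n);r=bot.cut_out(c,"pin_center")
    e=o["ee_pos"]
    for dz in(.039,-.131): print(n,dz,pix(c,e+[0,0,dz]))
    print([(x["box"],x["confidence"]) for x in r])
    cv2.imwrite(f"pics/{n}1.png",c["frame"][:,:,::-1])
a=cv2.imread("pics/side1.png")[170:330,280:440]
b=cv2.imread("pics/top1.png")[200:340,350:490]
cv2.imwrite("pics/d.png",np.hstack([cv2.resize(x,(400,400),interpolation=cv2.INTER_CUBIC) for x in(a,b)]))
E
```

```text
time: 5.45
ee_pos: [0.5818, -0.1617, 0.3017]
tcp_rot: [-90.0, -0.1, 0.1]
wrist_force: [0.4, 0.4, -4.9]
opening: 0.0248
[ 0.39968755  0.3665873  -4.88239573] [-0.02614637 -0.02074447  0.02532329]
side 0.039 [356.98215458 241.85313771]
side -0.131 [350.76766538 293.90558312]
[([349.1, 245.4, 366.6, 300.3], 0.71)]
top 0.039 [437.02715361 261.81326546]
top -0.131 [420.55156965 267.05765763]
[]
```

View pics/d.png

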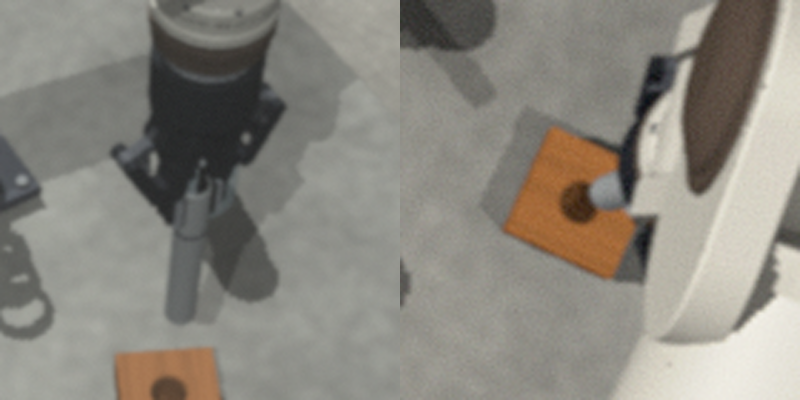

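```bash
python3 -m inch '[[[-2,0,15],[0,0,0],20],[[-6,0,45],[0,0,0],20],[[-10,0,80],[0,0,0],20],[[-15,0,120],[0,0,0],20],[[-20,0,160],[0,0,0],20],[[-25,0,200],[0,0,0],20],[[-30,0,240],[0,0,0],20],[[-35,0,275],[0,0,0],20],[[-39,0,305],[0,0,0],20],[[-41.5,0,320],[0,0,0],20],[[-41.5,0,327],[0,0,0],20],[[-41.5,0,327],[0,0,0],20],[[-41.5,0,327],[0,0,0],20],[[-41.5,0,327],[0,0,0],20],[[-41.5,0,327],[0,0,0],20],[[-41.5,0,327],[0,0,0],20]]'
python3 - <<'E'
from h import *
o=bot.get_obs(); print(o["wrist_force"],o["torque"])
e=o["ee_pos"]
for n in("side","top"):
    c=cam(n)
    for dz in(.039,-.131,-.1667): print(n,dz,pix(c,e+[0,0,dz]))
    cv2.imwrite(f"pics/{n}2.png",c["frame"][:,:,::-1])
a=cv2.imread("pics/side2.png")[140:280,190:330]
b=cv2.imread("pics/top2.png")[220:360,190:330]
cv2.imwrite("pics/e.png",np.hstack([cv2.resize(x,(400,400),interpolation=cv2.INTER_CUBIC) for x in(a,b)]))
E
```

```text
time: 7.25
ee_pos: [0.5401, 0.1646, 0.3023]
tcp_rot: [-90.0, -0.2, 0.0]
wrist_force: [-0.4, 0.7, -3.9]
opening: 0.0248
[-0.35083842  0.65430932 -3.92696034] [ 0.01695905  0.01260943 -0.00498632]
side 0.039 [258.44536512 144.71708189]
side -0.131 [263.46706652 200.33917557]
side -0.1667 [264.38944253 210.55572979]
top 0.039 [241.7939968  284.17838198]
top -0.131 [255.8378481  285.93605579]
top -0.1667 [258.2461465  286.23746905]
```

View pics/e.png

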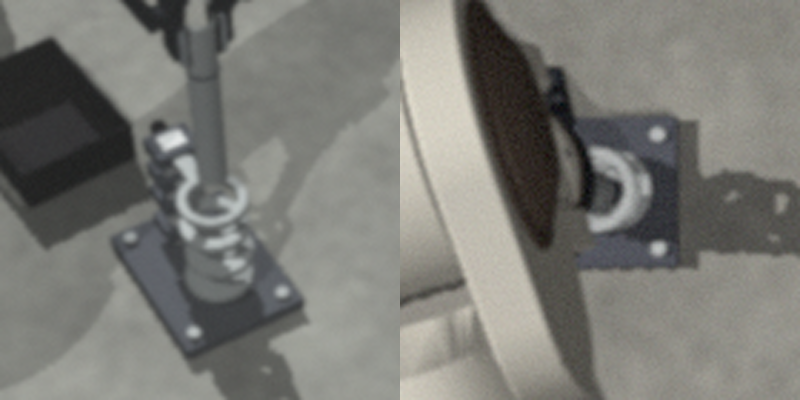

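```bash
python3 -m inch '[[[0,10,0],[0,0,0],20],[[0,20,0],[0,0,0],20],[[0,27,0],[0,0,0],20],[[0,31,0],[0,0,0],20],[[0,35,0],[0,0,0],20],[[0,38,0],[0,0,0],20],[[0,41,0],[0,0,0],20],[[0,44,0],[0,0,0],20],[[0,47,0],[0,0,0],20],[[0,50,0],[0,0,0],20],[[0,53,0],[0,0,0],20],[[0,56,0],[0,0,0],20],[[0,56,0],[0,0,0],20],[[0,56,0],[0,0,0],20]]'
python3 -c "
from h import *
o=bot.get_obs();print(o['wrist_force'],o['torque'])"
```

```text
time: 8.75
ee_pos: [0.5402, 0.1649, 0.2463]
tcp_rot: [-90.0, -0.2, 0.1]
wrist_force: [-0.5, -0.3, -3.6]
opening: 0.0246
[-0.46327412 -0.33356679 -3.64697919] [ 0.03321958 -0.00842657 -0.00570477]
```

```bash
python3 -m inch '[[[0,3,0],[0,0,0],20],[[0,6,0],[0,0,0],20],[[0,8,0],[0,0,0],20],[[0,9,0],[0,0,0],20],[[0,10,0],[0,0,0],20],[[0,10,0],[0,0,0],20]]'
python3 -c "
from h import *
o=bot.get_obs();print(o['wrist_force'],o['torque'])"
```

```text
time: 9.35
ee_pos: [0.5402, 0.1648, 0.2361]
tcp_rot: [-90.0, -0.2, 0.0]
wrist_force: [-0.1, -0.0, -4.7]
opening: 0.0246
[-0.08459194 -0.01002519 -4.71282796] [0.0695377  0.05836132 0.0166678 ]
```

```bash
python3 -m inch '[[[0,1,0],[0,0,0],20],[[0,2,0],[0,0,0],20],[[0,3,0],[0,0,0],20],[[0,4,0],[0,0,0],20],[[0,4,0],[0,0,0],20]]'
python3 -c "
from h import *
o=bot.get_obs();print(o['wrist_force'],o['torque'])"
```

```text
time: 9.85
ee_pos: [0.5402, 0.1648, 0.232]
tcp_rot: [-90.0, -0.2, 0.0]
wrist_force: [-0.1, 0.9, -4.6]
opening: 0.0247
[-0.10765989  0.88481294 -4.57345351] [0.0663798  0.05516249 0.00436917]
```

Clear (foot about 99 mm up, inside ring 2). Go on to about 86 mm.

```bash
python3 -m inch '[[[0,3,0],[0,0,0],20],[[0,6,0],[0,0,0],20],[[0,9,0],[0,0,0],20],[[0,11,0],[0,0,0],20],[[0,12,0],[0,0,0],20],[[0,13,0],[0,0,0],20],[[0,13,0],[0,0,0],20]]'
python3 -c "
from h import *
o=bot.get_obs();print(o['wrist_force'],o['torque'],o['ee_pos'])"
```

```text
time: 10.55
ee_pos: [0.5402, 0.1648, 0.2188]
tcp_rot: [-90.0, -0.1, 0.0]
wrist_force: [-0.6, -0.7, -4.1]
opening: 0.0245
[-0.57780872 -0.66582015 -4.05210982] [ 0.04604047  0.03399147 -0.04792595] [0.54019213 0.16481338 0.21883821]
```

```bash
cat > ck.py <<'E'
# guard: print lateral contact; exit 1 when touching
import sys; from h import *
o=bot.get_obs(); w=o['wrist_force']; t=o['torque']
print((o['ee_pos']*1e3).round(2),'F',w.round(1),'T',t.round(2),'tilt',np.round(o['tcp_rot'],1),round(o['time'],2))
lat,zz=float(sys.argv[1]),float(sys.argv[2])
sys.exit(int(np.hypot(w[0],w[1])>lat or w[2]>zz))
E
python3 -m inch '[[[2,0,0],[0,0,0],20],[[3.5,0,0],[0,0,0],20],[[3.5,0,0],[0,0,0],20]]' >/dev/null; python3 ck.py 4 2 &&
python3 -m inch '[[[0.7,0,0],[0,0,0],20],[[0.7,0,0],[0,0,0],20]]' >/dev/null && python3 ck.py 4 2 &&
python3 -m inch '[[[0.7,0,0],[0,0,0],20],[[0.7,0,0],[0,0,0],20]]' >/dev/null && python3 ck.py 4 2 &&
python3 -m inch '[[[0.7,0,0],[0,0,0],20],[[0.7,0,0],[0,0,0],20]]' >/dev/null && python3 ck.py 4 2 &&
python3 -m inch '[[[0.7,0,0],[0,0,0],20],[[0.7,0,0],[0,0,0],20]]' >/dev/null && python3 ck.py 4 2 &&
python3 -m inch '[[[0.7,0,0],[0,0,0],20],[[0.7,0,0],[0,0,0],20]]' >/dev/null && python3 ck.py 4 2 &&
python3 -m inch '[[[0.7,0,0],[0,0,0],20],[[0.7,0,0],[0,0,0],20]]' >/dev/null && python3 ck.py 4 2
```

```text
[543.85 164.96 218.83] F [ 0.2  1.1 -3.9] T [0.34 0.06 0.03] tilt [-90.   -0.1   0. ] 10.85
[544.57 165.1  218.81] F [-0.6  1.1 -3.9] T [0.39 0.25 0.02] tilt [-90.   -0.1   0.1] 11.05
[545.21 165.14 218.78] F [-1.1 -0.1 -4.1] T [ 0.48  0.43 -0.02] tilt [-90.   -0.1   0.1] 11.25
[545.72 165.19 218.72] F [-2.7  0.9 -3.8] T [ 0.5   0.84 -0.02] tilt [-90.   -0.1   0.1] 11.45
[546.14 165.22 218.71] F [-4.4  1.5 -3.8] T [ 0.49  1.21 -0.03] tilt [-90.   -0.1   0.1] 11.65
```

```bash
python3 -m inch '[[[-2,0,0],[0,0,0],20],[[-4,0,0],[0,0,0],20],[[-6,0,0],[0,0,0],20],[[-6,0,0],[0,0,0],20]]' >/dev/null; python3 ck.py 4 2 &&
python3 -m inch '[[[-1.5,0,0],[0,0,0],20],[[-3,0,0],[0,0,0],20],[[-3,0,0],[0,0,0],20]]' >/dev/null && python3 ck.py 4 2 &&
python3 -m inch '[[[-0.8,0,0],[0,0,0],20],[[-0.8,0,0],[0,0,0],20]]' >/dev/null && python3 ck.py 3 2 &&
python3 -m inch '[[[-0.8,0,0],[0,0,0],20],[[-0.8,0,0],[0,0,0],20]]' >/dev/null && python3 ck.py 3 2 &&
python3 -m inch '[[[-0.8,0,0],[0,0,0],20],[[-0.8,0,0],[0,0,0],20]]' >/dev/null && python3 ck.py 3 2 &&
python3 -m inch '[[[-0.8,0,0],[0,0,0],20],[[-0.8,0,0],[0,0,0],20]]' >/dev/null && python3 ck.py 3 2 &&
python3 -m inch '[[[-0.8,0,0],[0,0,0],20],[[-0.8,0,0],[0,0,0],20]]' >/dev/null && python3 ck.py 3 2 &&
python3 -m inch '[[[-0.8,0,0],[0,0,0],20],[[-0.8,0,0],[0,0,0],20]]' >/dev/null && python3 ck.py 3 2
```

```text
[540.09 165.03 218.83] F [ 0.   0.2 -3.5] T [-0.03  0.02 -0.05] tilt [-90.   -0.1   0.1] 12.05
[537.11 165.2  219.  ] F [ 0.6  1.2 -4.2] T [ 0.3  -0.26  0.02] tilt [-90.   -0.1   0.1] 12.35
[536.59 165.24 219.11] F [ 1.6  0.8 -3.6] T [ 0.36 -0.75 -0.  ] tilt [-90.   -0.2   0.1] 12.55
[536.09 165.27 219.23] F [ 2.9  0.3 -4.8] T [ 0.33 -1.19 -0.03] tilt [-90.   -0.2   0.1] 12.75
[535.6  165.28 219.31] F [ 3.8  1.4 -3.9] T [ 0.37 -1.57  0.01] tilt [-90.   -0.2   0.1] 12.95
```

```bash
python3 -m inch '[[[2,0,0],[0,0,0],20],[[4,0,0],[0,0,0],20],[[5.4,0,2],[0,0,0],20],[[5.4,0,4.5],[0,0,0],20],[[5.4,0,4.5],[0,0,0],20],[[5.4,0,4.5],[0,0,0],20]]' >/dev/null; python3 ck.py 4 2 &&
python3 -m inch '[[[0,0,2],[0,0,0],20],[[0,0,3.5],[0,0,0],20],[[0,0,3.5],[0,0,0],20]]' >/dev/null && python3 ck.py 4 2 &&
python3 -m inch '[[[0,0,0.8],[0,0,0],20],[[0,0,0.8],[0,0,0],20]]' >/dev/null && python3 ck.py 3 2 &&
python3 -m inch '[[[0,0,0.8],[0,0,0],20],[[0,0,0.8],[0,0,0],20]]' >/dev/null && python3 ck.py 3 2 &&
python3 -m inch '[[[0,0,0.8],[0,0,0],20],[[0,0,0.8],[0,0,0],20]]' >/dev/null && python3 ck.py 3 2 &&
python3 -m inch '[[[0,0,0.8],[0,0,0],20],[[0,0,0.8],[0,0,0],20]]' >/dev/null && python3 ck.py 3 2 &&
python3 -m inch '[[[0,0,0.8],[0,0,0],20],[[0,0,0.8],[0,0,0],20]]' >/dev/null && python3 ck.py 3 2 &&
python3 -m inch '[[[0,0,0.8],[0,0,0],20],[[0,0,0.8],[0,0,0],20]]' >/dev/null && python3 ck.py 3 2
```

```text
[540.83 169.89 219.27] F [-0.3 -0.1 -4.1] T [ 0.04 -0.01 -0.02] tilt [-90.   -0.2   0.1] 13.55
[540.8  173.61 219.29] F [ 0.6  0.2 -4.1] T [ 0.01 -0.03  0.01] tilt [-90.   -0.2   0.1] 13.85
[540.77 174.5  219.28] F [-0.2  0.  -4.6] T [0.   0.02 0.01] tilt [-90.   -0.2   0.1] 14.05
[540.78 175.33 219.28] F [ 0.5  0.6 -5.6] T [0.01 0.   0.02] tilt [-90.   -0.2   0.1] 14.25
[540.76 176.2  219.26] F [ 0.5  0.4 -3.6] T [-0.02  0.01  0.  ] tilt [-90.   -0.2   0.1] 14.45
[540.78 177.09 219.26] F [-0.6  0.1 -3.9] T [-0.01 -0.    0.01] tilt [-90.   -0.2   0.1] 14.65
[540.76 178.02 219.27] F [-0.6 -0.  -4.5] T [0.04 0.05 0.03] tilt [-90.   -0.2   0.1] 14.85
[540.78 178.69 219.27] F [ 0.6 -0.8 -2.6] T [-0.33  0.    0.03] tilt [-90.   -0.2   0.1] 15.05
```

```bash
sed -i 's/w\[2\]>zz))/w[2]>zz or (len(sys.argv)>3 and np.hypot(t[0],t[1])>float(sys.argv[3]))))/' ck.py
python3 -m inch '[[[0,0,-4],[0,0,0],20],[[0,0,-8],[0,0,0],20],[[0,0,-10.5],[0,0,0],20],[[0,0,-10.5],[0,0,0],20],[[0,0,-10.5],[0,0,0],20]]' >/dev/null; python3 ck.py 4 2 .18 &&
python3 -m inch '[[[0,0,-0.6],[0,0,0],20],[[0,0,-0.6],[0,0,0],20]]' >/dev/null && python3 ck.py 3 2 .18 &&
python3 -m inch '[[[0,0,-0.6],[0,0,0],20],[[0,0,-0.6],[0,0,0],20]]' >/dev/null && python3 ck.py 3 2 .18 &&
python3 -m inch '[[[0,0,-0.6],[0,0,0],20],[[0,0,-0.6],[0,0,0],20]]' >/dev/null && python3 ck.py 3 2 .18 &&
python3 -m inch '[[[0,0,-0.6],[0,0,0],20],[[0,0,-0.6],[0,0,0],20]]' >/dev/null && python3 ck.py 3 2 .18 &&
python3 -m inch '[[[0,0,-0.6],[0,0,0],20],[[0,0,-0.6],[0,0,0],20]]' >/dev/null && python3 ck.py 3 2 .18 &&
python3 -m inch '[[[0,0,-0.6],[0,0,0],20],[[0,0,-0.6],[0,0,0],20]]' >/dev/null && python3 ck.py 3 2 .18 &&
python3 -m inch '[[[0,0,-0.6],[0,0,0],20],[[0,0,-0.6],[0,0,0],20]]' >/dev/null && python3 ck.py 3 2 .18
```

```text
[540.82 168.07 219.3 ] F [-0.3 -1.  -4.7] T [ 0.05  0.07 -0.01] tilt [-90.   -0.2   0.1] 15.55
[540.81 167.49 219.3 ] F [ 0.3 -0.1 -3.4] T [ 0.    0.   -0.01] tilt [-90.   -0.2   0.1] 15.75
[540.82 166.87 219.29] F [-0.1  0.7 -4.2] T [ 0.03  0.01 -0.01] tilt [-90.   -0.2   0.1] 15.95
[540.81 166.25 219.25] F [ 1.1 -0.7 -4.4] T [ 0.09 -0.    0.01] tilt [-90.   -0.2   0.1] 16.15
[540.81 165.6  219.28] F [ 0.9  0.6 -4.4] T [ 0.06 -0.01  0.01] tilt [-90.   -0.2   0.1] 16.35
[540.82 164.96 219.3 ] F [ 0.4  0.2 -3.8] T [-0.03  0.01  0.01] tilt [-90.   -0.2   0.1] 16.55
[540.81 164.35 219.31] F [-0.1  1.5 -3.9] T [ 0.13  0.01 -0.06] tilt [-90.   -0.2   0.1] 16.75
[540.77 163.87 219.34] F [-0.9  1.7 -3.8] T [ 0.4  -0.04  0.02] tilt [-90.   -0.2   0.1] 16.95
```

```bash
python3 -m inch '[[[0,0,3],[0,0,0],20],[[0.3,0,6],[0,0,0],20],[[0.3,0,7.4],[0,0,0],20],[[0.3,2,7.4],[0,0,0],20],[[0.3,4,7.4],[0,0,0],20],[[0.3,6,7.4],[0,0,0],20],[[0.3,7,7.4],[0,0,0],20],[[0.3,7,7.4],[0,0,0],20]]' >/dev/null; python3 ck.py 4 -1 &&
python3 -m inch '[[[0,0.8,0],[0,0,0],20],[[0,0.8,0],[0,0,0],20]]' >/dev/null && python3 ck.py 4 -1 &&
python3 -m inch '[[[0,0.8,0],[0,0,0],20],[[0,0.8,0],[0,0,0],20]]' >/dev/null && python3 ck.py 4 -1 &&
python3 -m inch '[[[0,0.8,0],[0,0,0],20],[[0,0.8,0],[0,0,0],20]]' >/dev/null && python3 ck.py 4 -1 &&
python3 -m inch '[[[0,0.8,0],[0,0,0],20],[[0,0.8,0],[0,0,0],20]]' >/dev/null && python3 ck.py 4 -1 &&
python3 -m inch '[[[0,0.8,0],[0,0,0],20],[[0,0.8,0],[0,0,0],20]]' >/dev/null && python3 ck.py 4 -1 &&
python3 -m inch '[[[0,0.8,0],[0,0,0],20],[[0,0.8,0],[0,0,0],20]]' >/dev/null && python3 ck.py 4 -1 &&
python3 -m inch '[[[0,0.8,0],[0,0,0],20],[[0,0.8,0],[0,0,0],20]]' >/dev/null && python3 ck.py 4 -1
```

```text
[541.06 171.18 212.13] F [-0.7 -0.2 -4.5] T [-0.05  0.03  0.04] tilt [-90.   -0.2   0.1] 17.75
[541.05 171.15 211.27] F [ 0.7  0.1 -4.2] T [-0.    0.02  0.03] tilt [-90.   -0.2   0.1] 17.95
[541.01 171.13 210.34] F [-0.3 -0.2 -4.1] T [-0.02  0.07 -0.01] tilt [-90.   -0.2   0.1] 18.15
[541.   171.12 209.45] F [-0.2  0.6 -3.7] T [0.01 0.02 0.01] tilt [-90.   -0.2   0.1] 18.35
[540.98 171.1  208.51] F [-0.2  0.3 -4.4] T [ 0.06  0.05 -0.04] tilt [-90.   -0.2   0.1] 18.55
[541.04 171.13 208.03] F [-0.5 -1.  -1.8] T [-0.06  0.02  0.03] tilt [-90.   -0.2   0.1] 18.75
[541.11 171.15 207.91] F [-1.  -0.6  3. ] T [-0.12  0.38 -0.  ] tilt [-89.9  -0.3   0.1] 18.95
```

```bash
for i in 1 2 3 4 5 6; do python3 -m inch '[[[0,0,0],[0,0,0],20]]' >/dev/null; python3 ck.py 4 9; done
```

```text
[541.04 171.11 208.  ] F [-1.5  0.3 -2.6] T [-0.09  0.23  0.02] tilt [-89.9  -0.3   0.1] 19.05
[541.   171.16 207.95] F [-1.4 -0.2 -0.8] T [-0.02  0.24  0.04] tilt [-89.9  -0.3   0.1] 19.15
[541.04 171.12 207.95] F [-1.2 -0.3  0.1] T [-0.12  0.21 -0.02] tilt [-89.9  -0.3   0.1] 19.25
[541.02 171.1  207.91] F [-0.5 -0.2  1.1] T [-0.07  0.32 -0.06] tilt [-89.9  -0.3   0.1] 19.35
[541.03 171.13 207.94] F [-0.7 -0.2 -0.1] T [-0.09  0.23  0.02] tilt [-89.9  -0.3   0.1] 19.45
[541.06 171.13 207.97] F [-1.8 -0.  -0.1] T [-0.09  0.23 -0.02] tilt [-89.9  -0.3   0.1] 19.55
```

```bash

python3 -m inch '[[[0,-1.5,0],[0,0,0],20],[[4.5,-1.5,0],[0,0,0],20],[[4.5,-1.5,0],[0,0,0],20],[[4.5,0.5,0],[0,0,0],20],[[4.5,1.2,0],[0,0,0],20],[[4.5,1.2,0],[0,0,0],20]]' >/dev/null; python3 ck.py 9 -1.5 ||
{ python3 -m inch '[[[0,-1.5,0],[0,0,0],20],[[-0.6,-1.5,2.25],[0,0,0],20],[[-0.6,-1.5,2.25],[0,0,0],20],[[-0.6,0.5,2.25],[0,0,0],20],[[-0.6,1.2,2.25],[0,0,0],20],[[-0.6,1.2,2.25],[0,0,0],20]]' >/dev/null; python3 ck.py 9 -1.5; } ||
{ python3 -m inch '[[[0,-1.5,0],[0,0,0],20],[[-1.65,-1.5,1.65],[0,0,0],20],[[-1.65,-1.5,1.65],[0,0,0],20],[[-1.65,0.5,1.65],[0,0,0],20],[[-1.65,1.2,1.65],[0,0,0],20],[[-1.65,1.2,1.65],[0,0,0],20]]' >/dev/null; python3 ck.py 9 -1.5; } ||
{ python3 -m inch '[[[0,-1.5,0],[0,0,0],20],[[-2.25,-1.5,0.6],[0,0,0],20],[[-2.25,-1.5,0.6],[0,0,0],20],[[-2.25,0.5,0.6],[0,0,0],20],[[-2.25,1.2,0.6],[0,0,0],20],[[-2.25,1.2,0.6],[0,0,0],20]]' >/dev/null; python3 ck.py 9 -1.5; }
```

```text
[545.77 171.16 207.9 ] F [-1.2 -0.9  4.2] T [-0.17  0.31 -0.02] tilt [-89.9  -0.4   0.1] 20.15
[545.27 173.48 207.89] F [-2.  -1.   5.6] T [-0.15  0.6  -0.  ] tilt [-89.9  -0.5   0.1] 20.75
[543.72 175.21 207.94] F [-1.5 -1.7  5.6] T [-0.11  0.67 -0.04] tilt [-89.9  -0.6   0.1] 21.35
[541.59 175.87 207.97] F [-1.5 -0.6  5.8] T [-0.23  0.68  0.06] tilt [-89.8  -0.6   0.1] 21.95
```

```bash

python3 -m inch '[[[0,-1.5,0],[0,0,0],20],[[-1.65,-1.5,-0.35],[0,0,0.008],20],[[-1.65,-1.5,-0.35],[0,0,0.008],20],[[-1.65,0.5,-0.35],[0,0,0.008],20],[[-1.65,1.2,-0.35],[0,0,0.008],20],[[-1.65,1.2,-0.35],[0,0,0.008],20]]' >/dev/null; python3 ck.py 9 -1.5 ||
{ python3 -m inch '[[[0,-1.5,0],[0,0,0],20],[[-2.1,-1.5,-1.15],[0,0,0.002],20],[[-2.1,-1.5,-1.15],[0,0,0.002],20],[[-2.1,0.5,-1.15],[0,0,0.002],20],[[-2.1,1.2,-1.15],[0,0,0.002],20],[[-2.1,1.2,-1.15],[0,0,0.002],20]]' >/dev/null; python3 ck.py 9 -1.5; } ||
{ python3 -m inch '[[[0,-1.5,0],[0,0,0],20],[[-1.15,-1.5,-2.05],[0,0,0.002],20],[[-1.15,-1.5,-2.05],[0,0,0.002],20],[[-1.15,0.5,-2.05],[0,0,0.002],20],[[-1.15,1.2,-2.05],[0,0,0.002],20],[[-1.15,1.2,-2.05],[0,0,0.002],20]]' >/dev/null; python3 ck.py 9 -1.5; } ||
{ python3 -m inch '[[[0,-1.5,0],[0,0,0],20],[[0,-1.5,-2.3],[0,0,0.002],20],[[0,-1.5,-2.3],[0,0,0.002],20],[[0,0.5,-2.3],[0,0,0.002],20],[[0,1.2,-2.3],[0,0,0.002],20],[[0,1.2,-2.3],[0,0,0.002],20]]' >/dev/null; python3 ck.py 9 -1.5; }
```

```text
[540.11 175.53 207.93] F [-2.4 -0.6  5.7] T [-0.13  0.69 -0.  ] tilt [-89.8  -0.3   0.1] 22.55
[538.15 174.43 207.97] F [-1.3 -0.6  6.2] T [-0.14  0.62 -0.01] tilt [-89.8  -0.3   0.1] 23.15
[537.18 172.44 207.96] F [-2.  -0.8  6.4] T [-0.26  0.59  0.  ] tilt [-89.7  -0.2   0.1] 23.75
[537.38 170.12 207.91] F [-1.1 -0.7  5.9] T [-0.21  0.54 -0.04] tilt [-89.7  -0.2   0.1] 24.35
```

```bash

python3 -m inch '[[[0,-1.5,0],[0,0,0],20],[[0.4,-1.5,-2.2],[-0.004,0,0.002],20],[[0.4,-1.5,-2.2],[-0.004,0,0.002],20],[[0.4,0.5,-2.2],[-0.004,0,0.002],20],[[0.4,1.2,-2.2],[-0.004,0,0.002],20],[[0.4,1.2,-2.2],[-0.004,0,0.002],20]]' >/dev/null; python3 ck.py 9 -1.5 ||
{ python3 -m inch '[[[0,-1.5,0],[0,0,0],20],[[1.95,-1.5,-1.15],[-0.001,0,0.002],20],[[1.95,-1.5,-1.15],[-0.001,0,0.002],20],[[1.95,0.5,-1.15],[-0.001,0,0.002],20],[[1.95,1.2,-1.15],[-0.001,0,0.002],20],[[1.95,1.2,-1.15],[-0.001,0,0.002],20]]' >/dev/null; python3 ck.py 9 -1.5; } ||
{ python3 -m inch '[[[0,-1.5,0],[0,0,0],20],[[2.2,-1.5,0],[-0.001,0,0.002],20],[[2.2,-1.5,0],[-0.001,0,0.002],20],[[2.2,0.5,0],[-0.001,0,0.002],20],[[2.2,1.2,0],[-0.001,0,0.002],20],[[2.2,1.2,0],[-0.001,0,0.002],20]]' >/dev/null; python3 ck.py 9 -1.5; } ||
{ python3 -m inch '[[[0,-1.5,0],[0,0,0],20],[[1.95,-1.5,1.15],[-0.001,0,0.002],20],[[1.95,-1.5,1.15],[-0.001,0,0.002],20],[[1.95,0.5,1.15],[-0.001,0,0.002],20],[[1.95,1.2,1.15],[-0.001,0,0.002],20],[[1.95,1.2,1.15],[-0.001,0,0.002],20]]' >/dev/null; python3 ck.py 9 -1.5; } ||
{ python3 -m inch '[[[0,-1.5,0],[0,0,0],20],[[1.1,-1.5,2.05],[-0.001,0,0.002],20],[[1.1,-1.5,2.05],[-0.001,0,0.002],20],[[1.1,0.5,2.05],[-0.001,0,0.002],20],[[1.1,1.2,2.05],[-0.001,0,0.002],20],[[1.1,1.2,2.05],[-0.001,0,0.002],20]]' >/dev/null; python3 ck.py 9 -1.5; }
```

```text
[538.02 168.   207.84] F [-0.7 -0.6  6.2] T [-0.21  0.45 -0.01] tilt [-89.9  -0.2   0.1] 24.95
[539.87 166.82 206.23] F [-0.2 -0.5 -4.3] T [ 0.   -0.1  -0.01] tilt [-90.   -0.1   0.1] 25.55
```

```bash

python3 -m inch '[[[0,1,0],[0,0,0],20],[[0,2,0],[0,0,0],20],[[0,2,0],[0,0,0],20]]' >/dev/null; python3 ck.py 3 -1.5 .4 &&
python3 -m inch '[[[0,1,0],[0,0,0],20],[[0,2,0],[0,0,0],20],[[0,2,0],[0,0,0],20]]' >/dev/null && python3 ck.py 3 -1.5 .4 &&
python3 -m inch '[[[0,1,0],[0,0,0],20],[[0,2,0],[0,0,0],20],[[0,2,0],[0,0,0],20]]' >/dev/null && python3 ck.py 3 -1.5 .4 &&
python3 -m inch '[[[0,1,0],[0,0,0],20],[[0,2,0],[0,0,0],20],[[0,3,0],[0,0,0],20],[[0,3,0],[0,0,0],20]]' >/dev/null && python3 ck.py 3 -1.5 .4 &&
python3 -m inch '[[[0,1,0],[0,0,0],20],[[0,2,0],[0,0,0],20],[[0,3,0],[0,0,0],20],[[0,3,0],[0,0,0],20]]' >/dev/null && python3 ck.py 3 -1.5 .4
```

```text
[539.87 166.8  204.06] F [ 0.5  0.8 -4.3] T [-0.01 -0.13 -0.01] tilt [-90.   -0.1   0.1] 25.85
[539.86 166.82 201.89] F [ 0.7  0.6 -3.8] T [ 0.01 -0.19 -0.01] tilt [-90.   -0.1   0.1] 26.15
[539.87 166.79 199.71] F [ 0.1  0.2 -4.8] T [ 0.02 -0.24 -0.06] tilt [-90.   -0.1   0.1] 26.45
[539.88 166.75 196.55] F [ 1.2  0.8 -5.3] T [-0.03 -0.21 -0.  ] tilt [-90.   -0.    0.1] 26.85
[539.89 166.74 193.42] F [ 1.3  0.5 -4.3] T [ 0.02 -0.29 -0.04] tilt [-90.   -0.    0.1] 27.25
```

```bash

python3 -m inch '[[[0.4,1,0],[0,0,0],20],[[0.4,2,0],[0,0,0],20],[[0.4,3,0],[0,0,0],20],[[0.4,4,0],[0,0,0],20],[[0.4,4,0],[0,0,0],20]]' >/dev/null; python3 ck.py 3 -1.5 .5 &&
python3 -m inch '[[[0,1.5,0],[0,0,0],20],[[0,3,0],[0,0,0],20],[[0,5,0],[0,0,0],20],[[0,5,0],[0,0,0],20]]' >/dev/null && python3 ck.py 3 -1.5 .5 &&
python3 -m inch '[[[0,1.5,0],[0,0,0],20],[[0,3,0],[0,0,0],20],[[0,5,0],[0,0,0],20],[[0,5,0],[0,0,0],20]]' >/dev/null && python3 ck.py 3 -1.5 .5 &&
python3 -m inch '[[[0,1.5,0],[0,0,0],20],[[0,3,0],[0,0,0],20],[[0,4,0],[0,0,0],20],[[0,4,0],[0,0,0],20]]' >/dev/null && python3 ck.py 3 -1.5 .5
```

```text
[540.17 166.74 189.16] F [-0.2 -0.1 -4.5] T [-0.03 -0.04  0.07] tilt [-90.   -0.    0.1] 27.75
[540.12 166.7  183.8 ] F [ 0.9  0.2 -5.1] T [ 0.01 -0.07 -0.06] tilt [-90.   -0.    0.1] 28.15
[540.1  166.67 178.45] F [ 0.1  0.1 -4.1] T [-0.01 -0.21  0.01] tilt [-90.    0.    0.1] 28.55
[540.1  166.67 174.28] F [ 0.6 -0.1 -4.2] T [-0.02 -0.17 -0.05] tilt [-90.    0.    0.1] 28.95
```

```bash

python3 -m inch '[[[0.2,1,0],[0,0,0],20],[[0.2,1.6,0],[0,0,0],20],[[0.2,1.6,0],[0,0,0],20]]' >/dev/null; python3 ck.py 3 -1.5 .5 &&
python3 -m inch '[[[0,0.8,0],[0,0,0],20],[[0,0.8,0],[0,0,0],20]]' >/dev/null && python3 ck.py 3 -1.5 .5 &&
python3 -m inch '[[[0,0.8,0],[0,0,0],20],[[0,0.8,0],[0,0,0],20]]' >/dev/null && python3 ck.py 3 -1.5 .5 &&
python3 -m inch '[[[0,0.8,0],[0,0,0],20],[[0,0.8,0],[0,0,0],20]]' >/dev/null && python3 ck.py 3 -1.5 .5 &&
python3 -m inch '[[[0,0.8,0],[0,0,0],20],[[0,0.8,0],[0,0,0],20]]' >/dev/null && python3 ck.py 3 -1.5 .5 &&
python3 -m inch '[[[0,0.8,0],[0,0,0],20],[[0,0.8,0],[0,0,0],20]]' >/dev/null && python3 ck.py 3 -1.5 .5 &&
python3 -m inch '[[[0,0.8,0],[0,0,0],20],[[0,0.8,0],[0,0,0],20]]' >/dev/null && python3 ck.py 3 -1.5 .5
```

```text
[540.25 166.65 172.57] F [-0.2  0.6 -4.9] T [-0.03 -0.05 -0.  ] tilt [-90.    0.    0.1] 29.25
[540.21 166.66 171.62] F [ 0.2  0.3 -3.5] T [ 0.03 -0.09  0.04] tilt [-90.    0.    0.1] 29.45
[540.3  166.7  171.04] F [-0.1  0.9 -2.1] T [-0.   -0.05  0.  ] tilt [-90.    0.    0.1] 29.65
[540.44 166.79 171.04] F [-1.   0.2  3.7] T [-0.07  0.42 -0.01] tilt [-90.   -0.1   0.1] 29.85
```

```bash

python3 -m inch '[[[0,0,0],[0,0,0],28],[[0,0,0],[0,0,0],30],[[0,0,0],[0,0,0],34],[[0,0,0],[0,0,0],40],[[0,0,0],[0,0,0],50],[[0,0,0],[0,0,0],65],[[0,0,0],[0,0,0],85],[[0,0,0],[0,0,0],85],[[0,0,0],[0,0,0],85],[[0,0,0],[0,0,0],85]]'; python3 ck.py 3 9
python3 - <<'E'
from h import *
c=cam("side");a=c["frame"][100:300,160:360,::-1]
cv2.imwrite("pics/f.png",cv2.resize(a,(600,600),interpolation=cv2.INTER_CUBIC))
E
```

```text
time: 30.85
ee_pos: [0.5404, 0.1668, 0.171]
tcp_rot: [-90.0, -0.1, 0.1]
wrist_force: [0.2, -0.6, 0.2]
opening: 0.0849
[540.44 166.8  171.01] F [ 0.2 -0.6  0.2] T [-0.04  0.01  0.07] tilt [-90.   -0.1   0.1] 30.85
```

View pics/f.png

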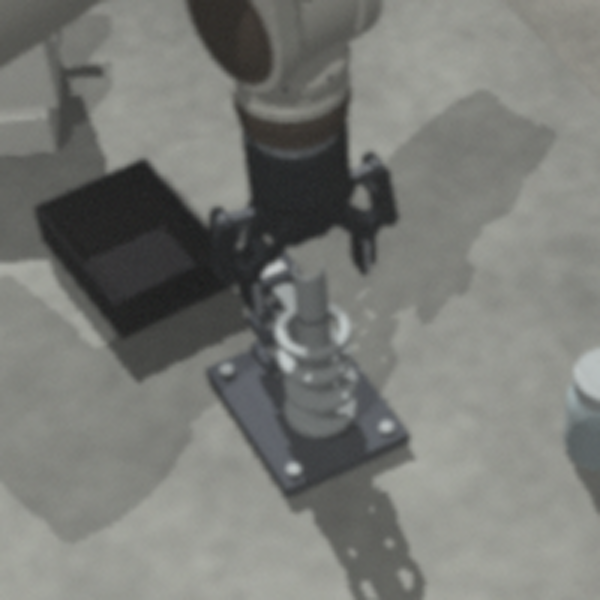

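The pin stands upright through the rings (top near crop pixel (312,275), ring 1 around (312,328)), and the fingers are open and clear of it. Now retreat straight up.

```bash

python3 -m inch '[[[0,-5,0],[0,0,0],85],[[0,-15,0],[0,0,0],85],[[0,-35,0],[0,0,0],85],[[0,-60,0],[0,0,0],85],[[0,-85,0],[0,0,0],85],[[0,-100,0],[0,0,0],85],[[0,-110,0],[0,0,0],85],[[0,-110,0],[0,0,0],85],[[0,-110,0],[0,0,0],85],[[0,-110,0],[0,0,0],85]]'
python3 - <<'E'
from h import *
c=cam("side");a=c["frame"][100:300,160:360,::-1]
cv2.imwrite("pics/g.png",cv2.resize(a,(600,600),interpolation=cv2.INTER_CUBIC))
print(((pix(c,[.5405,.165,.208])-[160,100])*3).round(), ((pix(c,[.5405,.165,.135])-[160,100])*3).round())
E
```

```text
time: 31.9
ee_pos: [0.5401, 0.1667, 0.28]
tcp_rot: [-90.0, 0.0, 0.1]
wrist_force: [-0.5, -0.6, -0.4]
opening: 0.085
[308. 268.] [313. 332.]
```

View pics/g.png

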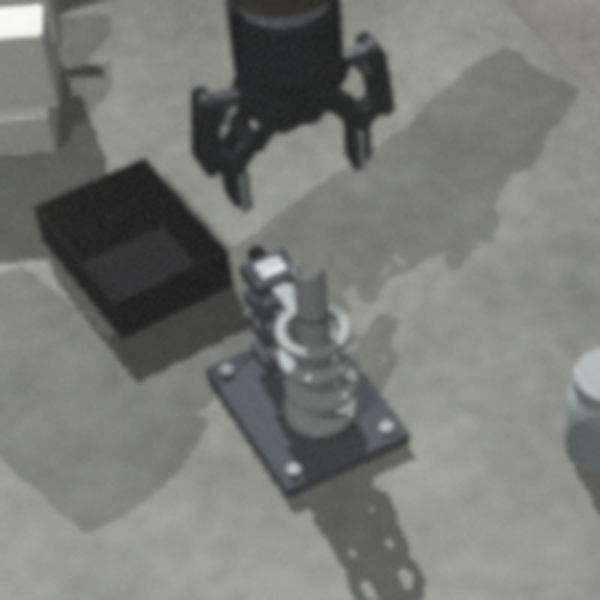

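The pin stands alone in the gauge. Its top shows at about (312,272), against a predicted (308,268) for a pin fully home, and the arm is clear.

```bash
python3 -c "
from workcell import bot
print(bot.job_done())"
```

```text
the job is handed in; nothing more can be done
None
```

The pin is standing upright in the gauge, through the first three rings and resting on the fourth, and I handed the job in at about 32 s of the 72 s allowed. `job_done()` gives no verdict, so success isn't confirmed beyond the checks below.

- **Moving it:** I lifted the pin out of the block and lowered it through rings 1 and 2. I found the gauge axis by touching the walls of ring 2, then probed around a 4.5 mm circle. The pin slipped into the crooked third ring at about 255°, after ten blocked probes counting that axis check.
- **Resting height:** contact came 37 mm below the upper face of ring 3, as the ring heights predict. The net push I read at that contact was about 8 N; elsewhere it stayed at or below about 11 N, against the 40 N limit.
- **Last picture:** the pin stands upright and let go, with the gripper open 110 mm above its grasp height. The wrist force was near zero. The pin's top was about 4 enlarged pixels (1.5 camera pixels) from where I predicted it.
- **Bystanders:** the tray and jar look undisturbed. The wrench was outside the last picture, but the arm never went near it.

**One disagreement:** the ring 2 wall touches gave about 7 mm of free play each way instead of the expected 6 mm. They also put the axis about 6 mm further to +y than the camera estimate. I put this down to the pin pivoting slightly in the grip, and it didn't stop the pin going home.

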